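Latch the spring-loaded cap on the spectrometer's sample well

ROBOT

A 7-joint arm with a two-finger parallel gripper is mounted at the origin on the work surface. World frame = base frame: x ahead of the robot, y to its left, z up, the work surface at z = 0. Lengths are in m, angles in degrees, forces in N, time in s.
With the tool pointing down it reaches from about 0.35 to 0.9 m from the base axis. Payload 8.1 kg.
Tool frame: the origin (TCP) lies between the finger pads; the fingertips stand 17 mm ahead of it and the grasp point (between the pads) lies 2 mm behind it; z points along the fingers, y is the line along which they close (so a half turn about z gives the same grasp; the last joint's range is limited). The gripper opens to 85 mm and grips with 20 to 120 N. Pads are 22 mm wide; open, the fingers measure 114 mm over their backs; the gripper's body (76 mm by 85 mm) begins 54 mm behind the grasp point. The pads swing forward as they close: fully open they stand 13 mm farther back than shut.
Start: joints at [-81.222, 24.895, 1.432, 90.138, -0.665, 64.973, -4.303], TCP at [0.158, 0.605, 0.248] pointing down, gripper open.
Joint ranges: [-149.89, 149.89], [-25.12, 119.58], [-72.63, 75.52], [4.76, 147.25], [-75.54, 255.54], [6.69, 114.76], [-157.13, 157.13]. Speed limits (degrees/s): [127.2, 127.2, 172.46, 172.46, 180, 180, 180].

INTERFACE

Orientations are given as [roll, pitch, yaw] about the fixed x, y, z axes, in that order (R = Rz(yaw) Ry(pitch) Rx(roll)).
In Python, from cell import read_state, read_camera, camera_params, ctrl gives the robot as it stands. The module is installed in compiled form; this text tells all that it offers.
- The arm moves only by the tool play_rows, never from a script. Its argument "deltas" is text: rows parted by semicolons, each of 7 numbers parted by spaces: the shift along the tool's x, y, z in m, then the turn, a rotation vector about the tool's x, y, z in degrees, then the closure, from -1 (fully open) to 1 (shut). A call has 1 to 8 rows; each row shifts and turns the commanded pose from where the row before left it, along the tool's axes as they then stand; what a row does not reach is not made up. A row lasts 1/10 s, in which the tool goes at most 50 mm and 8.59 degrees, less where a joint would pass 70% of its speed; a pose out of reach is approached as far as the arm can. A call is refused whole if a number of a shift passes 0.05 or a number of a turn 8.59, either way. A call with a gripper value outside its range is refused whole. The fingers move at their own pace and stop on an object; "grip_force" is the grip in N (left out, the last holds). Time passes only in rows, so rows that do not move let the fingers close. It gives the time, the measured TCP pose, the force, the opening and the grip force at its end, in the units of the state.
- read_state(): the state, without advancing time (a new reading comes with each control period).
- read_camera(name): name is "scene" or "top" or "wrist"; returns (picture, depth): 420x560x3 uint8, red, green, blue; 420x560 float32, m along the optical axis (not along the pixel's ray), 0 where there is no reading.
- camera_params(name): a dict with "fx", "fy", "cx", "cy" (pixels), "R" (3x3) and "t" (3): a world point X has camera coordinates R X + t. Camera axes: x right, y down, z forward; pixel columns grow to the right and rows downward; lengths in m; the calibration is good to about 2 mm. A picture is of the moment at which its call begins: read the wrist's pose just before it. camera_params takes no time and is no camera call; for the wrist camera it gives the pose at the moment of the call.
- ctrl.hand_in(): hands the job in; it is judged then, once.
The state is a dict: "clock": time; "qpos": joint angles; "joint_velocities": joint speeds; "effort": joint torques, N m; "eef_pos": TCP position; "ee_rot": TCP orientation; "force": force on the tool from outside, world axes, zero at the start; "moment": the same for the moment, N m; "opening": finger opening in m; "finger_force": force on a finger pad.
Only numpy, scipy, OpenCV 4.12 (cv2) and the standard library are available. Lean on these libraries where they do the work, as an engineer would, in place of code of your own. Each camera call takes 0.05 s, during which the arm holds its last target. There are 200 camera calls.

TASK

Pick up the lugged cap with the bar grip and close the sample well with it: find by feel or by eye where its two lugs drop through the latch ring, press down gently against the spring and twist clockwise (seen from above) until the lugs have passed the teeth, then let it rise and let go, so that the cap stays latched upright in the well. Press only as hard as the spring needs, since the optics below are delicate, and leave the blank cap, the jar and the white bowl where they stand.

Things in the scene. Friction and masses are not known exactly. Their poses are not given: they have to be found in the camera images.
- cap_center (a point): Centre (on the axis, half-way up) of the loose lugged cap, 63 mm tall, about 0.12 kg, standing on its nose. z is up its axis. From the underside up: aluminium plug, 38 mm diameter, 0 to 27 mm (lowest 3 mm chamfered to 33 mm); black flange, 60 mm diameter, 27 to 33 mm; black bar grip on top. Half a turn about z gives the same cap.
- cap_bar (a point): Centre of the cap's black upright bar grip: 44 mm long along the cap's x, 12 mm thick along y, 30 mm high along z (33 to 63 mm above the cap's underside). It lies in line with the two lugs.
- cap_lug (a point): Tip of one of the cap's two aluminium lugs, 26 mm out from the axis along the cap's +x, 11 mm above the underside; the other is opposite, along -x. Each lug is 10 mm wide and 6 mm high (8 to 14 mm above the underside) and stands 7 mm out of the plug.
- cap_nose (a point): Centre of the cap's flat underside (plug end), on its axis; 31.5 mm below cap_center, same axes.
- well_mouth (a point): Centre of the fixed sample well's mouth, 52 mm above the bench, level with the tops of its shell and latch ring; z up. A grey 130 x 130 x 12 mm base carries a round steel shell, 72 mm outer and 56 mm inner diameter. Two dark ribs on the base beside the shell mark the well's x. More than 40 N between cap and well harms the optics.
- well_ring (a point): Middle of the aluminium latch ring in the mouth, 2.5 mm below well_mouth: a ledge 5 mm thick with a 41 mm round opening and two opposite gaps, 12.4 mm wide, for the lugs. The gaps lie along the well's x only roughly: the ring sits turned by up to 0.55 rad either way, NOT in the readings (see it from above or feel for it). It is stiff; do not try to turn it.
- well_plate (a point): Axis point 11 mm below well_mouth: the top of a sprung plate at rest. At a wrong angle the lugs stand on the ledge with the cap's underside 8 mm below the mouth; within about 0.045 rad of the gaps it drops on to this plate. It pushes back 3.4 N here, 0.6 N more per mm, to a hard stop 14 mm lower (about 12 N). Let go in the gaps, the cap is lifted back to here.
- well_tooth (a point): Axis point 22 mm below well_mouth: the cap's underside must be lower than this (hard stop 25 mm below the mouth) while it is twisted clockwise, seen from above, so that the lugs pass under the ring's teeth. The lugs are past the teeth from about 0.71 rad after the gap's middle; a wall stops them at about 0.88 rad. Counter-clockwise a wall blocks them.
- well_latched (a point): Axis point 19 mm below well_mouth: where the cap's underside rests once latched. Let go past the teeth, the spring lifts the lugs up into pockets of the ring and holds them there, with the cap's flange 8 mm above the mouth.
- blankcap_center (a point): Centre of a loose blank cap, to be left alone: 48 mm tall, a black flange of 68 mm diameter with a round knob of 28 mm, no lugs and no bar.
- jar_center (a point): Centre of a loose amber glass jar, to be left alone: 48 mm diameter, 55 mm tall.
- mortar: White bowl (84 mm across, 40 mm tall), to be left alone; origin at its underside.
Not all that is in view belongs to the job. What is shaped like the part that bears cap_center but blue or pink is not meant.

How it is judged (in metres and radians):
On the way, in this order (a step that is already met when the one before it is completed fails the run):
1. the cap's nose stands in the mouth of the well (horizontal distance between cap_nose and well_mouth below 0.004 m and z of cap_nose in the frame of well_mouth below -0.005 m), for 0.1 s.
2. the cap is pressed down against the spring, deep enough to pass the teeth (horizontal distance between cap_nose and well_mouth below 0.004 m and z of cap_nose in the frame of well_mouth below -0.0218 m), for 0.1 s.
At the end, for the whole second after the job is handed in: The cap is latched: let go and at rest, upright within 0.08 rad, on the well's axis within 3.5 mm, its underside between 16.5 and 20.9 mm below the mouth (held by the lugs in their pockets at 19 mm; not sprung out, not stuck under the teeth at 22 mm) (horizontal distance between cap_nose and well_mouth below 0.0035 m and z of cap_nose in the frame of well_mouth between -0.0209 and -0.0165 m and angle between cap_center's own z axis and vertical below 0.08 rad and linear speed of cap below 0.01 m/s); the robot touches nothing.
It fails at once if cap and well press on each other with more than 40 N (contact force between cap and well above 40 N).
It fails at once if the blank cap, the jar or the bowl is pushed more than 30 mm (distance of any of blankcap_center, jar_center, mortar from where it was at the start of the episode above 0.03 m).
It also fails if it takes over 72 s, if anything falls off the work surface, if the arm or the gripper's body presses on something with over 40 N, if the wrist force passes 120 N, or if a joint passes its speed limit or range.

## Working session

There is one attempt and no reset: what is moved stays moved. The work goes in short steps, Python scripts to look and compute and a tool call to move; the robot and the scene stay as the last step left them, time stands still between calls to the robot, and variables do not carry over. Pictures are saved under pics/ and viewed, at most 10 in all, crops included, and the job is handed in when it is done.

Besides the shell and the picture viewer there is one more tool, called after "Emit:" as name(argument=value, ...) on one line, values as JSON. play_rows: Moves the arm, as the interface text tells. Its arguments: {"type":"object","properties":{"deltas":{"type":"string"},"grip_force":{"type":"number"}},"required":["deltas"]}

```bash
mkdir -p pics
cat > h.py <<'E'
import numpy as np, cv2
from cell import read_state, read_camera, camera_params, ctrl
def grab(n,f):
    p=camera_params(n); im,d=read_camera(n); cv2.imwrite(f'pics/{f}.png',im[:,:,::-1]); np.savez(f'pics/{f}.npz',im=im,d=d,**p); return im,d,p
def load(f):
    z=np.load(f'pics/{f}.npz'); return z['im'],z['d'],z
def ray(p,u,v,z):
    c=-p['R'].T@p['t']; r=p['R'].T@np.array([(u-p['cx'])/p['fx'],(v-p['cy'])/p['fy'],1]); return c+r*(z-c[2])/r[2]
def pts(d,p):
    v,u=np.indices(d.shape); X=np.stack([(u-p['cx'])/p['fx']*d,(v-p['cy'])/p['fy']*d,d],-1); return (X-p['t'])@p['R']
E
python3 - <<'E'
from h import *
print(read_state())
for n in('scene','top'):
    im,d,p=grab(n,n+'0'); print(n,-p['R'].T@p['t'],p['fx'])
E
```

```text
{'clock': 0.0, 'qpos': array([-81.22109486,  24.93639688,   1.42899995,  90.18745118,
        -0.66420274,  64.97398124,  -4.30408139]), 'joint_velocities': array([ 0.01398881, -0.04065458,  0.06336869, -0.05051888,  0.03928774,
       -0.10906369,  0.02809805]), 'effort': array([-6.22134539e-04, -6.70480585e+01,  1.02478556e+00, -3.16200328e+01,
        1.54810766e-02,  1.24001177e-02, -8.03593650e-06]), 'eef_pos': array([0.15806723, 0.60419725, 0.24753731]), 'ee_rot': array([-1.79910798e+02,  7.74614515e-03,  1.65339259e+02]), 'force': array([ 0.08889443,  1.24579805, -0.01203095]), 'moment': array([-0.00743812, -0.04480236, -0.02356353]), 'finger_force': 0.0, 'opening': 0.08570497825590265}
scene [ 1.25963873 -0.55558758  0.8402293 ] 501.500458365324
top [0.41620049 0.02424741 1.15337994] 437.40258884028196
```

View pics/top0.png

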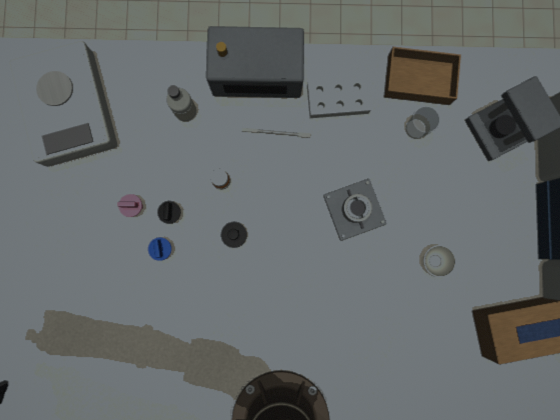

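View pics/scene0.png

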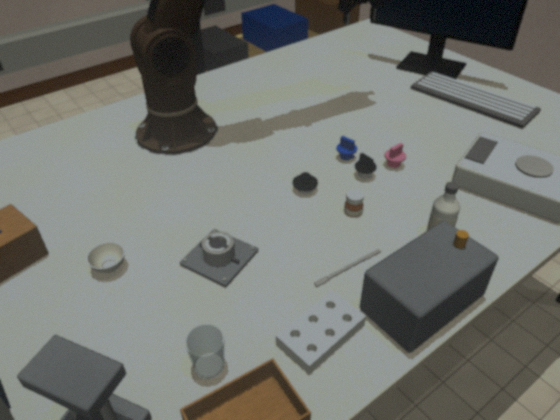

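The top view shows a pink cap at (130,206), a blue cap at (160,249) and a black cap with a bar at (169,212). The blank cap with the round knob is at (234,235), the jar at (220,178), the well at (357,209) and the bowl at (438,261). The black barred cap at (169,212) fits the description. I'll confirm it in an enlarged crop while measuring.

Run:
```python
from h import *
im,d,p=load('top0')
a=cv2.resize(im[180:270,110:200],None,fx=4,fy=4,interpolation=cv2.INTER_CUBIC)
b=cv2.resize(im[164:254,312:402],None,fx=4,fy=4,interpolation=cv2.INTER_CUBIC)
cv2.imwrite('pics/crop.png',np.clip(np.hstack([a,b])[:,:,::-1]*1.6,0,255).astype('uint8'))
P=pts(d,p)
X=np.array([.158,.605,.248]);c=p['R']@X+p['t'];print('tcp px',c[:2]/c[2]*437+[p['cx'],p['cy']])
for n,u,v in(('cap',169,212),('blank',234,235),('jar',220,178),('bowl',438,261),('well',357,209)):
    r=14 if n!='well' else 18
    Q=P[v-r:v+r,u-r:u+r].reshape(-1,3);print(n,ray(p,u,v,.03).round(4),'zmax',np.percentile(Q[:,2],[50,90,98]).round(4))
# cap: black mask at flange, bar by height
Q=P[195:230,152:187]; I=im[195:230,152:187]
m=Q[...,2]>.045; print('bar n',m.sum(),Q[m].mean(0)); q=Q[m][:,:2]
print(cv2.fitLine(q.astype('f4'),2,0,.01,.01).ravel(), np.degrees(np.linalg.eigh(np.cov(q.T))[0]))
m=(Q[...,2]>.024);print('cap all',m.sum(),Q[m].mean(0),cv2.minEnclosingCircle(Q[m][:,:2].astype('f4')))
w=P[175:245,320:395];m=(w[...,2]>.04)&(w[...,2]<.06);print('well ring',m.sum(),w[m].mean(0),cv2.minEnclosingCircle(w[m][:,:2].astype('f4')))
```

```text
tcp px [-17.63275444 378.90378094]
cap [0.5222 0.2961 0.03  ] zmax [0.0311 0.0609 0.0648]
blank [0.466  0.1271 0.03  ] zmax [0.0257 0.0466 0.0506]
jar [0.6133 0.1673 0.03  ] zmax [0.0026 0.0561 0.0583]
bowl [ 0.4089 -0.3966  0.03  ] zmax [0.0165 0.0384 0.0423]
well [ 0.539  -0.1888  0.03  ] zmax [0.0206 0.0534 0.0561]
bar n 117 [0.51601315 0.27957069 0.12629421]
[0.37295264 0.92785037 0.51601315 0.2795707 ] [0.00769064 0.27817364]
cap all 430 [0.52023002 0.2905561  0.05892325] ((0.4753141403198242, 0.17428532242774963), 0.1613631397485733)
well ring 551 [ 0.54034425 -0.18465531  0.04965224] ((0.5406831502914429, -0.18546847999095917), 0.03618641942739487)
```

View pics/crop.png

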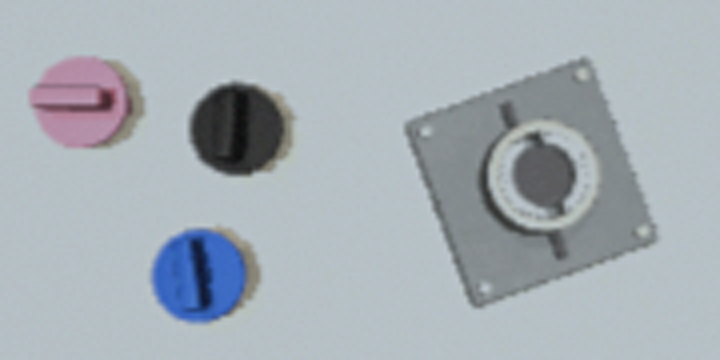

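The crop confirms the black cap with an upright bar, bar nearly along the image's vertical. In the well, the ring gaps show at crop (530,133) and (558,208). I'll go above the cap and look with the wrist camera.

```bash
cat >> h.py <<'E'
from scipy.spatial.transform import Rotation as Ro
def delta(pos,yaw,tilt=True):
    s=read_state(); R=Ro.from_euler('xyz',s['ee_rot'],degrees=True); T=Ro.from_euler('xyz',[180,0,yaw],degrees=True)
    d=R.inv().apply(np.array(pos)-s['eef_pos']); r=(R.inv()*T).as_rotvec(degrees=True)
    print('clock',s['clock'],'pos',s['eef_pos'].round(4),'rot',s['ee_rot'].round(2),'F',s['force'].round(2)); print('delta',d.round(4),'turn',r.round(2)); return d,r
E
python3 - <<'E'
from h import *
im,d,p=load('top0')
P=pts(d,p);Q=P[195:230,152:187]
m=(Q[...,2]>.052)&(Q[...,2]<.075)&(im[195:230,152:187].max(-1)<90);q=Q[m];print(m.sum(),q.mean(0))
m=(Q[...,2]>.02)&(Q[...,2]<.075)&(im[195:230,152:187].max(-1)<90);q=Q[m];print(m.sum(),q.mean(0))
s=read_state();R=Ro.from_euler('xyz',s['ee_rot'],degrees=True);c=camera_params('wrist')
C=-c['R'].T@c['t'];print('cam in tool',R.inv().apply(C-s['eef_pos']),'view',R.inv().apply(c['R'].T[:,2]),'right',R.inv().apply(c['R'].T[:,0]),c['fx'])
delta([.47,.29,.22],180)
E
```

```text
100 [0.52228494 0.29626037 0.06203417]
416 [0.52176197 0.29453181 0.04092934]
cam in tool [ 0.07075526 -0.00120844 -0.12659495] view [-2.74036777e-01 -7.65372741e-04  9.61718909e-01] right [-4.72340778e-04  9.99999670e-01  6.61247001e-04] 354.4976146606624
clock 0.1 pos [0.1581 0.6042 0.2476] rot [-1.7992e+02  1.0000e-02  1.6534e+02] F [-0.97 -0.38  0.11]
delta [-0.3813 -0.225   0.028 ] turn [ -0.08  -0.   -14.66]
```

Emit:
play_rows(deltas="-.045 -.022 .003 0 0 0 -.3;-.045 -.022 .003 0 0 0 -.3;-.045 -.022 .003 0 0 0 -.3;-.045 -.022 .003 0 0 0 -.3;-.045 -.022 .003 0 0 0 -.3;-.045 -.022 .003 0 0 0 -.3;-.045 -.022 .003 0 0 0 -.3;-.045 -.022 .003 0 0 0 -.3", grip_force=40)

```text
clock: 0.9
eef_pos: [0.4619, 0.3426, 0.2241]
ee_rot: [-180.0, -0.0, 165.3]
force: [0.8, 0.5, 0.1]
opening: 0.0556
finger_force: 0.0
```

Emit:
play_rows(deltas="-.045 -.022 .003 0 0 0 -.3;-.02 -.01 0 0 0 -7.3 -.3;0 0 0 0 0 -7.3 -.3;0 0 0 0 0 0 -.3;0 0 0 0 0 0 -.3")

```text
clock: 1.4
eef_pos: [0.5149, 0.2973, 0.2211]
ee_rot: [180.0, -0.0, 179.8]
force: [-0.5, -0.2, 0.2]
opening: 0.0556
finger_force: 0.0
```

Run:
```python
from h import *
s=read_state();print(s['opening'])
im,d,p=grab('wrist','w1'); P=pts(d,p)
delta([.522,.295,.05],180)
dark=(im.max(-1)<90)
for lo,hi in((.052,.08),(.022,.042)):
    m=dark&(P[...,2]>lo)&(P[...,2]<hi)&(np.hypot(P[...,0]-.522,P[...,1]-.295)<.05);q=P[m]
    print(m.sum(),q.mean(0),np.percentile(q[:,2],[5,50,95])); 
    r=cv2.minAreaRect(q[:,:2].astype('f4')*1000);print(r, cv2.minEnclosingCircle(q[:,:2].astype('f4')*1000))
```

```text
0.05560599772138731
clock 1.45 pos [0.5148 0.2976 0.2212] rot [ 1.7999e+02 -4.0000e-02  1.7981e+02] F [-0.13 -0.23 -1.14]
delta [-0.0073 -0.0026  0.1712] turn [ 0.01 -0.04 -0.19]
774 [0.51968973 0.2958011  0.06334657] [0.06146305 0.06371268 0.06483505]
((520.9762573242188, 295.81585693359375), (11.90201473236084, 43.13399887084961), 89.56709289550781) ((520.9871215820312, 296.181640625), 21.9064998626709)
2432 [0.51867211 0.29577843 0.03396845] [0.03275755 0.03396415 0.03516414]
((520.553955078125, 295.79754638671875), (58.605140686035156, 57.69089889526367), 88.49098205566406) ((521.1900634765625, 296.0036315917969), 29.738162994384766)
```

View pics/w1.png

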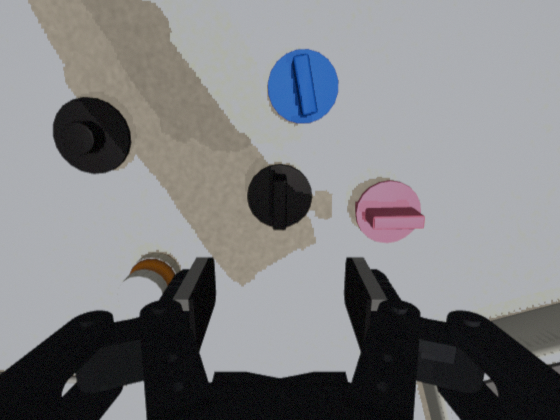

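The wrist picture shows the black barred cap at (280,195), bar along the image's vertical. It measures 12 x 43 mm with its top at 63 mm, which matches, at centre (0.521, 0.296). Next I descend and grip.

Emit:
play_rows(deltas="-.006 -.0016 .045 0 0 0 -.3;0 0 .045 0 0 0 -.3;0 0 .04 0 0 0 -.3;0 0 .025 0 0 0 -.3;0 0 .013 0 0 0 -.3;0 0 0 0 0 0 -.3", grip_force=40)

```text
clock: 2.05
eef_pos: [0.5202, 0.2955, 0.052]
ee_rot: [-179.9, -0.1, 179.9]
force: [-1.2, 0.2, 0.9]
opening: 0.0556
finger_force: 0.0
```

Emit:
play_rows(deltas="0 0 0 0 0 0 1;0 0 0 0 0 0 1;0 0 0 0 0 0 1;0 0 0 0 0 0 1;0 0 0 0 0 0 1;0 0 0 0 0 0 1")

```text
clock: 2.65
eef_pos: [0.5223, 0.2959, 0.0548]
ee_rot: [179.9, 0.1, 179.9]
force: [-1.2, 0.5, 7.4]
opening: 0.0113
finger_force: 43.6
```

Emit:
play_rows(deltas="0 0 -.04 0 0 0 1;0 0 -.05 0 0 0 1;0 0 -.05 0 0 0 1;-.025 -.05 -.005 0 0 0 1;-.025 -.05 0 0 0 0 1;-.025 -.05 0 0 0 0 1;-.01 -.05 0 0 0 0 1;0 -.05 0 0 0 0 1", grip_force=80)

```text
clock: 3.45
eef_pos: [0.599, 0.0601, 0.1981]
ee_rot: [-180.0, 0.1, 179.9]
force: [1.3, -1.1, -1.6]
opening: 0.0104
finger_force: 78.7
```

Emit:
play_rows(deltas="0 -.05 0 0 0 0 1;0 -.05 0 0 0 0 1;0 -.05 0 0 0 0 1;0 -.05 0 0 0 0 1;0 -.032 0 0 0 0 1;0 0 0 0 0 0 1;0 0 0 0 0 0 1;0 0 0 0 0 0 1")

```text
clock: 4.25
eef_pos: [0.5979, -0.168, 0.1978]
ee_rot: [179.9, -0.0, -180.0]
force: [-0.4, 0.5, -1.7]
opening: 0.0108
finger_force: 78.7
```

Run:
```python
from h import *
s=read_state();print(s['opening'],s['finger_force'])
im,d,p=grab('wrist','w2'); P=pts(d,p)
delta([.54,-.186,.05],180)
m=(P[...,2]>.045)&(P[...,2]<.058)&(np.hypot(P[...,0]-.54,P[...,1]+.186)<.05);q=P[m]
v,u=np.where(m);print(m.sum(),u.min(),u.max(),v.min(),v.max(),q.mean(0),cv2.minEnclosingCircle(q[:,:2].astype('f4')*1000))
a=im[max(v.min()-15,0):v.max()+15,u.min()-15:u.max()+15];k=4
a=cv2.resize(a,None,fx=k,fy=k,interpolation=cv2.INTER_CUBIC);print(a.shape,max(v.min()-15,0),u.min()-15)
b=cv2.resize(im,(400,300));o=np.zeros((600,800,3),'uint8');h=min(600,a.shape[0]);w=min(500,a.shape[1]);o[:300,:300]=b[:,50:350];o[:h,300:300+w]=a[:h,:w]
cv2.imwrite('pics/w2c.png',np.clip(o[:,:,::-1]*1.3,0,255).astype('uint8'))
```

```text
0.010756034494982324 78.7052571773529
clock 4.3 pos [ 0.598  -0.1678  0.1978] rot [ 179.94   -0.   -179.92] F [-0.32  0.07 -0.86]
delta [ 0.058  -0.0183  0.1478] turn [ 0.06 -0.    0.08]
4601 208 303 76 173 [ 0.53897237 -0.18713853  0.05281128] ((540.2152709960938, -186.92605590820312), 35.96616744995117)
(508, 500, 3) 61 193
```

View pics/w2c.png

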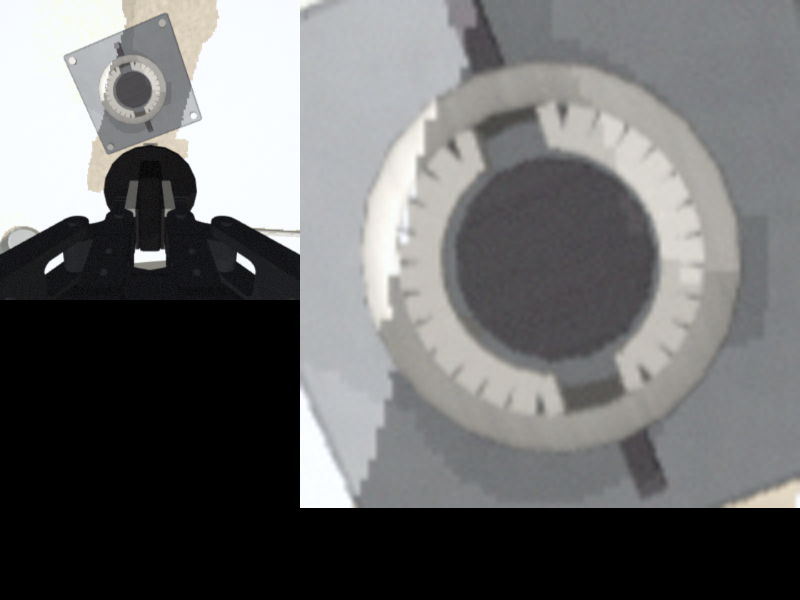

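The crop shows the ring gaps at about (508,123)–(520,161) at the top and (595,402)–(586,366) at the bottom. The cap hangs square in the fingers. I'll work out the gap angle and the cap's pose in the hand.

Run:
```python
from h import *
im,d,p=load('w2'); P=pts(d,p)
f=lambda x,y:ray(p,193+(x-300+.5)/4-.5,61+(y+.5)/4-.5,.052)[:2]
c=np.array([.5402,-.1869])
for n,l in(('up',((474,140),(487,172),(541,108),(553,150))),('lo',((562,412),(555,378),(628,393),(617,355)))):
    q=[f(*t)-c for t in l];m=sum(q)/4;print(n,np.round(np.array(q)*1000,1).tolist(),np.degrees(np.arctan2(m[1],m[0])),'w',np.linalg.norm(q[0]-q[2])*1000)
a=f(508,123);b=f(520,161);e=f(595,402);g=f(586,366)
print('line',[np.degrees(np.arctan2(*(x-y)[::-1])) for x,y in((e,a),(g,b))],'mid',(a+e)/2,(b+g)/2)
# shell outer circle centre from contour at z .052
m=((P[...,2]>.048)&(P[...,2]<.058)&(np.hypot(P[...,0]-.54,P[...,1]+.187)<.05)).astype('uint8')
k=max(cv2.findContours(m,0,1)[0],key=cv2.contourArea)[:,0];w=np.array([ray(p,u,v,.052)[:2] for u,v in k]);print('ell',cv2.fitEllipse((w*1000).astype('f4')))
# polar profile
gray=im.mean(-1).astype('f4')
for r in(.022,.024,.026):
    th=np.radians(np.arange(0,360,1.));W=np.c_[c[0]+r*np.cos(th),c[1]+r*np.sin(th),0*th+.052]@p['R'].T+p['t']
    uv=(W[:,:2]/W[:,2:]*[p['fx'],p['fy']]+[p['cx'],p['cy']]).astype('f4');v=cv2.remap(gray,uv[None,:,:1],uv[None,:,1:],1)[0]
    dk=v<125;print(r,[int(i) for i in np.where(dk)[0]])
# cap in hand: flange
m=(im.max(-1)<90);s=[.598,-.1678,.1978];z=s[2]-.0548+.033
q=P[m&(abs(P[...,2]-z)<.005)&(np.hypot(P[...,0]-s[0],P[...,1]-s[1])<.045)];print(len(q),q[:,2].mean()-z,cv2.minEnclosingCircle(q[:,:2].astype('f4')*1000))
xy=q[:,:2];A=np.c_[q[:,:2]-q[:,:2].mean(0),np.ones(len(q))];print('tilt',np.linalg.lstsq(A,q[:,2],rcond=None)[0])
```

```text
up [[-22.2, -13.8], [-16.6, -11.6], [-27.7, -1.5], [-20.4, 0.6]] -163.13878461186977 w 13.56434845248565
lo [[27.8, 1.4], [21.2, 0.2], [24.1, 14.2], [16.9, 12.1]] 17.263470768086776 w 13.246573971493111
line [np.float64(16.773807567095925), np.float64(17.329567909286812)] mid [ 0.5405511 -0.1867531] [ 0.54042556 -0.18656456]
ell ((540.1520385742188, -187.02597045898438), (70.5151596069336, 70.59203338623047), 68.98028564453125)
0.022 [1, 2, 3, 4, 5, 6, 7, 8, 9, 10, 11, 12, 13, 14, 15, 16, 17, 18, 19, 20, 21, 22, 23, 24, 25, 26, 27, 28, 29, 30, 31, 32, 33, 182, 183, 184, 185, 186, 187, 188, 189, 190, 191, 192, 193, 194, 195, 196, 197, 198, 199, 200, 201, 202, 203, 204, 205, 206, 207, 208, 209, 210, 211, 212, 213, 214]
0.024 [2, 3, 4, 5, 6, 7, 8, 9, 10, 11, 12, 13, 14, 15, 16, 17, 18, 19, 20, 21, 22, 23, 24, 25, 26, 27, 28, 29, 30, 31, 32, 183, 184, 185, 186, 187, 188, 189, 190, 191, 192, 193, 194, 195, 196, 197, 198, 199, 200, 201, 202, 203, 204, 205, 206, 207, 208, 209, 210, 211, 212]
0.026 [3, 4, 5, 6, 7, 8, 9, 10, 11, 12, 13, 14, 15, 16, 17, 18, 19, 20, 21, 22, 23, 24, 25, 26, 27, 28, 29, 30, 31, 39, 40, 41, 42, 174, 175, 176, 184, 185, 186, 187, 188, 189, 190, 191, 192, 193, 194, 195, 196, 197, 198, 199, 200, 201, 202, 203, 204, 205, 206, 207, 208, 209, 210, 211, 220, 221, 222, 352, 353, 354, 355]
5478 0.0007370333776626214 ((596.7455444335938, -168.94485473632812), 29.744647979736328)
tilt [0.01241932 0.00528828 0.17673703]
```

Emit:
play_rows(deltas=".02 -.006 0 0 0 0 1;.02 -.006 0 0 0 0 1;.0168 -.0057 0 0 0 0 1;0 0 .02 0 0 -5.7 1;0 0 .02 0 0 -5.7 1;0 0 .025 0 0 -5.7 1;0 0 0.005 0 0 0 1;0 0 0 0 0 0 1")

```text
clock: 5.1
eef_pos: [0.5407, -0.1863, 0.1274]
ee_rot: [179.9, -0.1, -163.0]
force: [0.5, -0.3, -1.0]
opening: 0.0105
finger_force: 78.6
```

Run:
```python
from h import *
d=delta([.5412,-.1855,.107],197.2);print(read_state()['qpos'].round(1))
im,dd,p=grab('wrist','w3');grab('scene','s3')
P=pts(dd,p);s=read_state()['eef_pos'];m=im.max(-1)<90;z=s[2]-.0548+.033
q=P[m&(abs(P[...,2]-z)<.005)&(np.hypot(P[...,0]-s[0],P[...,1]-s[1])<.045)];print(len(q),cv2.minEnclosingCircle(q[:,:2].astype('f4')*1000))
q=P[(P[...,2]>.046)&(P[...,2]<.058)&(np.hypot(P[...,0]-.54,P[...,1]+.187)<.045)];print(len(q),q[:,2].mean())
if len(q)>20:
    x=q[:,:2];r=np.hypot(*(x-[.5402,-.1869]).T);print(r.max())
im2=load('s3')[0];cv2.imwrite('pics/s3c.png',cv2.resize(im2[150:300,150:300],None,fx=4,fy=4,interpolation=2)[:,:,::-1])
```

```text
clock 5.1 pos [ 0.5407 -0.1863  0.1274] rot [ 1.7993e+02 -7.0000e-02 -1.6304e+02] F [ 0.54 -0.29 -0.95]
delta [-0.0007  0.0006  0.0204] turn [ 0.07 -0.07 -0.24]
[  9.1  27.4   6.3 105.9  -4.   47.1 124.4]
5546 ((539.4400024414062, -187.12460327148438), 29.833179473876953)
3164 0.05263174501144906
0.03614004289397964
```

View pics/s3c.png

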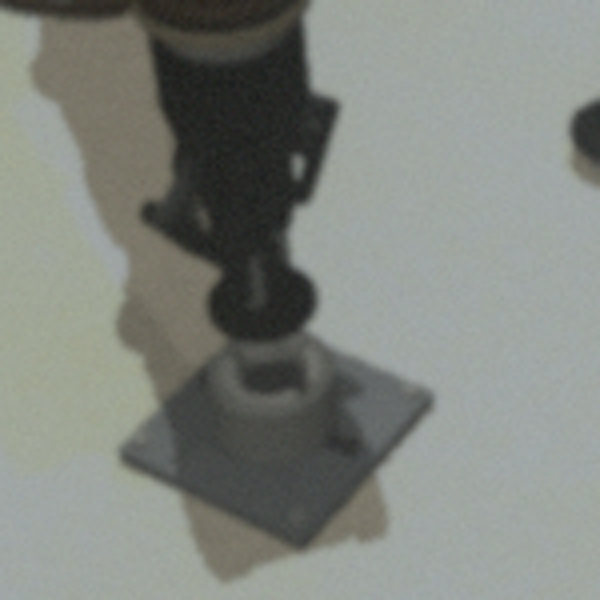

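The scene crop shows the cap hanging upright over the well, flange at (262,300) above the ring at (270,375). Joint 7 has room for the clockwise twist. I'll lower it gently.

Emit:
play_rows(deltas="-.0007 .0003 .01 0 0 -.24 1;0 0 .01 0 0 0 1;0 0 .002 0 0 0 1;0 0 .002 0 0 0 1;0 0 0 0 0 0 1")

```text
clock: 5.7
eef_pos: [0.5414, -0.187, 0.1036]
ee_rot: [180.0, -0.0, -162.7]
force: [0.3, -0.3, -1.5]
opening: 0.0106
finger_force: 78.6
```

Emit:
play_rows(deltas="0 0 .0015 0 0 0 1;0 0 .0015 0 0 0 1;0 0 .001 0 0 0 1;0 0 0 0 0 0 1")

```text
clock: 6.1
eef_pos: [0.5415, -0.1869, 0.0998]
ee_rot: [180.0, -0.0, -162.7]
force: [-0.4, 0.4, -1.2]
opening: 0.0102
finger_force: 78.6
```

Emit:
play_rows(deltas="0 0 .001 0 0 0 1;0 0 .001 0 0 0 1;0 0 0 0 0 0 1;0 0 0 0 0 0 1")

```text
clock: 6.5
eef_pos: [0.5415, -0.1869, 0.0978]
ee_rot: [180.0, -0.0, -162.7]
force: [-0.5, -0.4, -1.1]
opening: 0.0104
finger_force: 78.6
```

Emit:
play_rows(deltas="0 0 .001 0 0 0 1;0 0 .001 0 0 0 1;0 0 0 0 0 0 1;0 0 0 0 0 0 1")

```text
clock: 6.9
eef_pos: [0.5416, -0.1869, 0.096]
ee_rot: [-180.0, 0.0, -162.7]
force: [-0.3, 0.2, 0.1]
opening: 0.0103
finger_force: 79.0
```

Emit:
play_rows(deltas="0 0 .001 0 0 0 1;0 0 .001 0 0 0 1;0 0 0 0 0 0 1;0 0 0 0 0 0 1")

```text
clock: 7.3
eef_pos: [0.5416, -0.187, 0.0939]
ee_rot: [-180.0, 0.0, -162.7]
force: [-0.5, 1.1, 3.5]
opening: 0.0104
finger_force: 79.3
```

Emit:
play_rows(deltas="0 0 .001 0 0 0 1;0 0 .001 0 0 0 1;0 0 0 0 0 0 1;0 0 0 0 0 0 1")

```text
clock: 7.7
eef_pos: [0.5416, -0.1869, 0.0919]
ee_rot: [-180.0, 0.0, -162.7]
force: [-1.6, 1.5, 4.3]
opening: 0.0102
finger_force: 79.5
```

The force follows the spring law (about 5.5 N net at 14.5 mm), so the lugs are in the gaps. I'll press deeper.

Emit:
play_rows(deltas="0 0 .0015 0 0 0 1;0 0 .0015 0 0 0 1;0 0 .0015 0 0 0 1;0 0 .0015 0 0 0 1;0 0 0 0 0 0 1")

```text
clock: 8.2
eef_pos: [0.5416, -0.187, 0.0859]
ee_rot: [-180.0, 0.0, -162.7]
force: [-1.9, 1.2, 7.2]
opening: 0.0102
finger_force: 80.0
```

Emit:
play_rows(deltas="0 0 .001 0 0 0 1;0 0 .001 0 0 0 1;0 0 .001 0 0 0 1;0 0 0 0 0 0 1;0 0 0 0 0 0 1")

```text
clock: 8.7
eef_pos: [0.5417, -0.187, 0.0832]
ee_rot: [-180.0, 0.0, -162.7]
force: [-1.9, 1.0, 9.1]
opening: 0.0104
finger_force: 80.2
```

Emit:
play_rows(deltas="0 0 .0007 0 0 0 1;0 0 0 0 0 0 1;0 0 0 0 0 4 1;0 0 0 0 0 4 1;0 0 0 0 0 4 1;0 0 0 0 0 0 1")

```text
clock: 9.3
eef_pos: [0.5422, -0.1869, 0.0827]
ee_rot: [-180.0, 0.1, -174.8]
force: [-1.2, 1.1, 9.8]
opening: 0.0101
finger_force: 80.3
```

```bash
python3 -c "
from h import *
s=read_state();print(s['eef_pos'],s['ee_rot'],s['force'],s['moment'])"
```

```text
[ 0.54219343 -0.18686977  0.08271688] [-1.79979731e+02  7.65893956e-02 -1.74849695e+02] [-1.18356836  1.07546599  9.76088234] [ 0.18229712  0.26585952 -0.07865794]
```

Emit:
play_rows(deltas="0 0 0 0 0 4.5 1;0 0 0 0 0 4.5 1;0 0 0 0 0 4.5 1;0 0 0 0 0 4.5 1;0 0 0 0 0 0 1")

```text
clock: 9.8
eef_pos: [0.5421, -0.1866, 0.0826]
ee_rot: [180.0, 0.1, 167.1]
force: [-1.6, 1.6, 9.4]
opening: 0.0107
finger_force: 80.3
```

Emit:
play_rows(deltas="0 0 0 0 0 4 1;0 0 0 0 0 4 1;0 0 0 0 0 4 1;0 0 0 0 0 3 1;0 0 0 0 0 0 1;0 0 0 0 0 0 1")

```text
clock: 10.4
eef_pos: [0.5422, -0.1864, 0.0826]
ee_rot: [179.9, 0.0, 152.3]
force: [-1.5, 2.6, 8.7]
opening: 0.0106
finger_force: 80.3
```

```bash
python3 -c "
from h import *
s=read_state();print(s['eef_pos'],s['ee_rot'],s['force'],s['moment'])"
```

```text
[ 0.5421642  -0.18637177  0.08263903] [1.79948961e+02 4.42139491e-02 1.52306807e+02] [-1.5163629   2.58583312  8.70686683] [ 0.53400739  0.27573138 -0.06637523]
```

Emit:
play_rows(deltas="0 0 -.001 0 0 0 1;0 0 -.001 0 0 0 1;0 0 -.001 0 0 0 1;0 0 -.001 0 0 0 1;0 0 0 0 0 0 1;0 0 0 0 0 0 1")

```text
clock: 11.0
eef_pos: [0.5421, -0.1864, 0.0864]
ee_rot: [179.9, 0.0, 152.3]
force: [0.0, 2.9, 7.3]
opening: 0.0105
finger_force: 79.8
```

Emit:
play_rows(deltas="0 0 -.0006 0 0 0 1;0 0 0 0 0 0 1;0 0 0 0 0 0 1")

```text
clock: 11.3
eef_pos: [0.5421, -0.1864, 0.0869]
ee_rot: [180.0, 0.0, 152.3]
force: [-0.2, 2.1, 6.7]
opening: 0.0108
finger_force: 79.7
```

Emit:
play_rows(deltas="0 0 -.0007 0 0 0 1;0 0 0 0 0 0 1;0 0 0 0 0 0 1")

```text
clock: 11.6
eef_pos: [0.5421, -0.1864, 0.0876]
ee_rot: [180.0, 0.0, 152.3]
force: [-0.3, 2.2, 6.3]
opening: 0.0108
finger_force: 79.6
```

Emit:
play_rows(deltas="0 0 -.0007 0 0 0 1;0 0 0 0 0 0 1;0 0 0 0 0 0 1")

```text
clock: 11.9
eef_pos: [0.542, -0.1864, 0.088]
ee_rot: [180.0, 0.0, 152.3]
force: [3.5, 2.0, -1.5]
opening: 0.0106
finger_force: 78.6
```

The lift is now stopped by the pocket, since the spring load has left the wrist. I'll release and back off.

Emit:
play_rows(deltas="0 0 0 0 0 0 .5;0 0 0 0 0 0 0;0 0 0 0 0 0 -.3;0 0 0 0 0 0 -.3;0 0 0 0 0 0 -.3")

```text
clock: 12.4
eef_pos: [0.5414, -0.1871, 0.0881]
ee_rot: [-180.0, -0.0, 152.3]
force: [-0.0, -0.4, 0.2]
opening: 0.0557
finger_force: 0.0
```

Emit:
play_rows(deltas="0 0 -.02 0 0 0 -.3;0 0 -.04 0 0 0 -.3;0 0 -.04 0 0 0 -.3;-.03 0 -.03 0 0 0 -.3;-.03 0 0 0 0 0 -.3;0 0 0 0 0 0 -.3;0 0 0 0 0 0 -.3")

```text
clock: 13.1
eef_pos: [0.5944, -0.215, 0.2176]
ee_rot: [-180.0, -0.1, 152.3]
force: [-0.7, -0.2, -0.4]
opening: 0.0551
finger_force: 0.0
```

Run:
```python
from h import *
im,d,p=grab('wrist','w4');P=pts(d,p);m=im.max(-1)<90;s=read_state();print(s['clock'],s['eef_pos'],s['force'])
H=np.hypot(P[...,0]-.541,P[...,1]+.187)<.045
for lo,hi in((.057,.075),(.085,.11)):
    q=P[m&H&(P[...,2]>lo)&(P[...,2]<hi)];print(len(q),np.median(q[:,2]),cv2.minEnclosingCircle(q[:,:2].astype('f4')*1000),cv2.minAreaRect((q[:,:2]*1000).astype('f4')))
    A=np.c_[q[:,:2]-q[:,:2].mean(0),np.ones(len(q))];print('tilt',np.linalg.lstsq(A,q[:,2],rcond=None)[0])
```

```text
13.15 [ 0.5937799  -0.21462152  0.21746227] [-0.07098249  0.69210858 -0.48894917]
3736 0.06708528456497781 ((541.4822387695312, -187.616943359375), 29.922468185424805) ((541.3164672851562, -187.559326171875), (58.596588134765625, 59.13137435913086), 15.980870246887207)
tilt [-8.93056464e-05 -3.70805381e-05  6.70799040e-02]
1167 0.09691468090130922 ((541.5018310546875, -187.01661682128906), 22.07453727722168) ((541.2076416015625, -187.30838012695312), (11.849984169006348, 43.29615020751953), 62.01025390625)
tilt [ 0.00239253 -0.00488483  0.09682626]
```

View pics/w4.png

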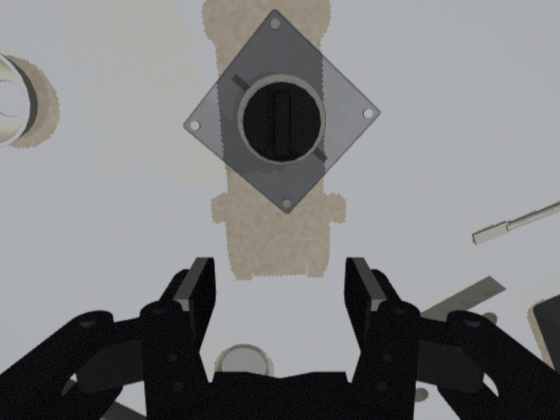

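The picture shows the cap level in the well at (282,120), its bar turned about 45° from the gap line. The flange top is at about 66 mm once the camera's 1 mm bias is removed, which puts the underside 19 mm below the mouth, so it is latched.

```bash
python3 -c "
from cell import ctrl
print(ctrl.hand_in())"
```

```text
the job is handed in; nothing more can be done
None
```

The cap is latched upright in the well, its underside about 19 mm below the mouth, with the gripper clear, the blank cap, jar and bowl never approached, and the job handed in at about 13 s; no verdict came back.

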